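Nudge the two sauce dishes into their wells in the bento tray

TASK

Two flat white lidded sauce dishes, one wide and one small, lie loose on the top face (the deck) of the black bento tray. With the fingertips, push each dish across the deck until it drops over the edge into the round well of its own size (wide dish in the wide well, small dish in the small well) and lies level, flush with the deck. Only push or press the dishes: never pinch, squeeze or lift them, and leave the two little pots in the tray and everything else on the counter where they stand.

Things in the scene. Friction and masses are not known exactly. Their poses are not given: they have to be found in the camera images.
- tray: black slab fixed to the counter, 220 (its x) by 360 (y) by 20 mm high, no rim; origin: centre of underside, z up, deck at z = 20 mm. Recesses 12 mm deep, vertical walls: wide round well at y = +110, small one at y = -110 mm (x = 0); four of 34 (x) by 80 (y) mm centred at x = +-83, y = +-110. The dishes start mid-deck, one near x = -40, the other near x = +40, either way round
- well_wide (a point): centre of the mouth of the wide round well, level with the deck; well diameter 68 mm, depth 12 mm; axes as the tray's
- well_small (a point): centre of the mouth of the small round well, level with the deck; well diameter 52 mm, depth 12 mm; axes as the tray's
- dish_wide: wide flat white disc-shaped lidded dish, 64 mm diameter, 12 mm high, about 90 g, loose on the deck; origin at the centre of its underside, z up (in its well the origin is 12 mm below the deck and its top is level with the deck); slides with ordinary friction
- dish_small: small flat white disc-shaped lidded dish, 48 mm diameter, 12 mm high, about 60 g, loose on the deck; origin at the centre of its underside, z up (in its well its top is level with the deck); slides with ordinary friction
- pot_a: little amber jar with white cap, 26 mm diameter, 42 mm high, loose, standing in the tray's rectangular recess at +x, +y (its top is 30 mm above the deck); origin at its foot; leave alone
- pot_b: little green jar with white cap, 26 mm diameter, 42 mm high, loose, standing in the tray's rectangular recess at -x, -y (its top is 30 mm above the deck); origin at its foot; leave alone
- tumbler: steel cup, 68 mm across, 85 mm high, standing on the counter beyond the tray's +y end; origin at its foot; leave alone
- sauce_bottle: amber bottle, 50 mm diameter, 140 mm high, standing on the counter beyond the tray's -y end; origin at its foot; leave alone
- jar: low glass jar with steel cap, 54 mm diameter, 50 mm high, on the counter just beyond the tray's +x side; origin at its foot; leave alone
- spoon: steel spoon lying on the counter to the robot's right, clear of the tray; origin near its middle; leave alone
Mind the look-alikes: they are no part of the job. Leave any brown or green look-alike of the dish_wide alone.

How it is judged:
At the end, for the whole second after the job is handed in: Each dish lies at rest in the round well of its own size: centre within 4 mm of the well's axis, underside 9.5 to 14.5 mm below the deck (flush), tilted less than 0.05 rad (horizontal distance between dish_wide and well_wide below 0.004 m and z of dish_wide in the frame of well_wide between -0.0145 and -0.0095 m and angle between each of dish_wide, dish_small's own z axis and vertical below 0.05 rad and linear speed of each of dish_wide, dish_small below 0.01 m/s and horizontal distance between dish_small and well_small below 0.004 m and z of dish_small in the frame of well_small between -0.0145 and -0.0095 m); the robot touches nothing.
It fails at once if a dish is lifted more than 6 mm above the deck (z of any of dish_wide, dish_small in the frame of tray above 0.026 m).
It fails at once if a dish is tipped by more than 0.6 rad (angle between any of dish_wide, dish_small's own z axis and vertical above 0.6 rad).
It fails at once if a dish is pinched or squeezed: more than 30 N between it and the fingers (contact force between the fingers and dish_wide above 30 N or contact force between the fingers and dish_small above 30 N).
It fails at once if a pot, tumbler, bottle, jar or spoon is moved by more than 20 mm (distance of any of pot_a, pot_b, tumbler, sauce_bottle, jar, spoon from where it was at the start of the episode above 0.02 m).
It also fails if it takes over 51 s, if anything falls off the work surface, if the arm or the gripper's body presses on something with over 40 N, if the wrist force passes 120 N, or if a joint passes its speed limit or range.

ROBOT

A 6-joint arm with a two-finger parallel gripper is mounted at the origin on the work surface. World frame = base frame: x ahead of the robot, y to its left, z up, the work surface at z = 0. Lengths are in m, angles in rad, forces in N, time in s.
With the tool pointing down it reaches from about 0.4 to 0.825 m from the base axis. Payload 7 kg.
Tool frame: the origin (TCP) lies at the very end of the fingers, on their centre line; the grasp point (between the pads) lies 19 mm behind it (grip_depth is the distance from the TCP to the grasp point, in m); z points along the fingers, y is the direction in which the jaws open and shut (so a half turn about z gives the same grasp; the last joint's range is limited). The gripper opens to 88 mm and grips with 3 to 60 N. Pads are 19 mm wide; open, the fingers measure 130 mm over their backs; the gripper's body (78 mm by 193 mm) begins 47 mm behind the grasp point.
Start: joints at [1.525, 0.359, 0.012, 0, -1.224, -0.288], TCP at [0.221, 0.638, 0.227] pointing down, gripper open.
Joint ranges: [-3.07, 3.07], [-1.43, 2.12], [-1.02, 1.25], [-3.03, 1.67], [-3.05, -0], [-3.03, 3.03]. Speed limits (rad/s): [2.39, 2.39, 3.01, 3.14, 3.14, 3.14].

INTERFACE

Orientations are given as [roll, pitch, yaw] about the fixed x, y, z axes, in that order (R = Rz(yaw) Ry(pitch) Rx(roll)).
In Python, from station import get_state, grab_frame, get_calibration, job_done, grip_depth gives the robot as it stands. The module is installed in compiled form; this text tells all that it offers.
- The arm moves only by the shell command python3 -m crank 'ROWS' [FORCE]. ROWS is JSON, a list of rows, each an object with "turn": the turn, a rotation vector about the tool's x, y, z each as a share of 2 pi rad, from -1 to 1, a list of three; "slide": the shift along the tool's x, y, z each as a share of 0.5 m, from -1 to 1, a list of three; "fingers": the opening, from -1 (shut) to 1 (fully open). A call has 1 to 5 rows; each row is the pose to reach, as a shift and turn from the pose commanded when the call began, along the tool's axes at that moment, turning the shorter way round; what a row does not reach only later rows make up. A row lasts 1/12 s, in which the tool goes at most 41.7 mm and 7.16 degrees, less where a joint would pass 70% of its speed; a pose out of reach is approached as far as the arm can. A call with a number of a shift or a turn outside -1 to 1 is refused whole. A call with a gripper value outside its range is refused whole. The fingers move at their own pace and stop on an object; FORCE is the grip in N (left out, the last holds). Time passes only in rows, so rows that repeat a pose let the fingers close. It gives the time, the measured TCP pose, the force and the opening at its end, in the units of the state.
- get_state(): the state, without advancing time (a new reading comes with each control period).
- grab_frame(name): name is "side" or "top" or "wrist"; returns the picture (400x640x3 uint8, red, green, blue); there is no depth.
- get_calibration(name): a dict with "K" (3x3 intrinsics, pixels), "pose" (4x4, takes a point from camera to world coordinates). Camera axes: x right, y up, looking along -z (the intrinsics and any distortion apply to the point x, -y, -z); pixel columns grow to the right and rows downward; lengths in m; the calibration is good to about 2 mm. A picture is of the moment at which its call begins: read the wrist's pose just before it. get_calibration takes no time and is no camera call; for the wrist camera it gives the pose at the moment of the call.
- job_done(): hands the job in, once; it reports no verdict.
The state is a dict: "t": time; "q": joint angles; "qd": joint speeds; "joint_efforts": joint torques, N m; "eef_pos": TCP position; "ee_rot": TCP orientation; "force": force on the tool from outside, world axes, zero at the start; "moment": the same for the moment, N m; "width": finger opening in m.
Only numpy, scipy, OpenCV 4.12 (cv2) and the standard library are available. Lean on these libraries where they do the work, as an engineer would, in place of code of your own. Each camera call takes 0.05 s, during which the arm holds its last target.

## Working session

There is one attempt and no reset: what is moved stays moved. The work goes in short steps, Python scripts to look and compute and a shell command to move; the robot and the scene stay as the last step left them, time stands still between calls to the robot, and variables do not carry over. Pictures are saved under pics/ and viewed, and the job is handed in when it is done.

```bash
mkdir -p pics; python3 - <<'E'
from station import *
import cv2
print(get_state(), grip_depth if not callable(grip_depth) else grip_depth())
for n in ["top","side"]:
    f=grab_frame(n); cv2.imwrite(f"pics/{n}0.png",f[:,:,::-1]); c=get_calibration(n); print(n,c)
E
```

```text
{'t': 0.0, 'q': array([ 1.52509971e+00,  3.59395014e-01,  1.10689300e-02, -3.53707142e-04,
       -1.22410779e+00, -2.88083690e-01]), 'qd': array([ 1.68606935e-04,  1.99587479e-03, -7.07083263e-04, -7.28621988e-05,
        4.01588083e-04, -7.06774470e-04]), 'joint_efforts': array([ 6.23291089e-05, -5.82719707e+01,  2.93037558e+01,  6.99671522e+00,
        6.81251142e-03, -1.67617941e-04]), 'eef_pos': array([0.22101604, 0.63727306, 0.22562118]), 'ee_rot': array([ 3.13992811e+00, -1.46493577e-04, -3.33900646e-01]), 'force': array([-0.20328263, -0.493166  , -0.3596667 ]), 'moment': array([-0.05774312, -0.0127969 , -0.00171177]), 'width': 0.08770534632462026} 0.0188
top {'K': array([[406.96957509,   0.        , 321.41507095],
       [  0.        , 406.96957509, 195.85232232],
       [  0.        ,   0.        ,   1.        ]]), 'pose': array([[ 0.01505265,  0.98474886, -0.17332947,  0.37325468],
       [-0.99982389,  0.0167669 ,  0.00843014, -0.05496362],
       [ 0.01120777,  0.17317205,  0.98482782,  1.05744019],
       [ 0.        ,  0.        ,  0.        ,  1.        ]])}
side {'K': array([[386.66758302,   0.        , 316.98036604],
       [  0.        , 386.66758302, 204.58740829],
       [  0.        ,   0.        ,   1.        ]]), 'pose': array([[ 0.88377367,  0.29811736, -0.36065238,  0.23175057],
       [-0.46749503,  0.52992981, -0.70754702, -0.76482817],
       [-0.0198116 ,  0.79391463,  0.6077064 ,  0.6165956 ],
       [ 0.        ,  0.        ,  0.        ,  1.        ]])}
```

View pics/top0.png

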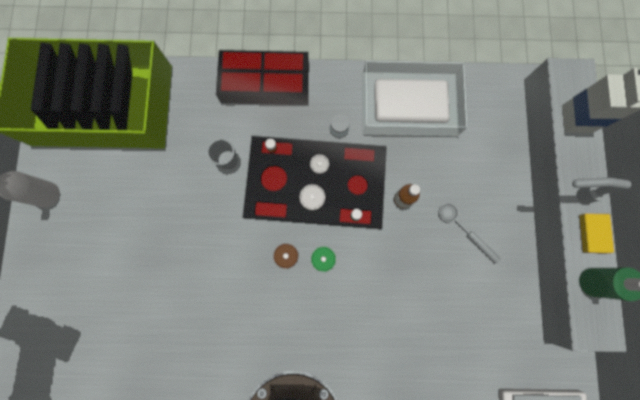

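View pics/side0.png

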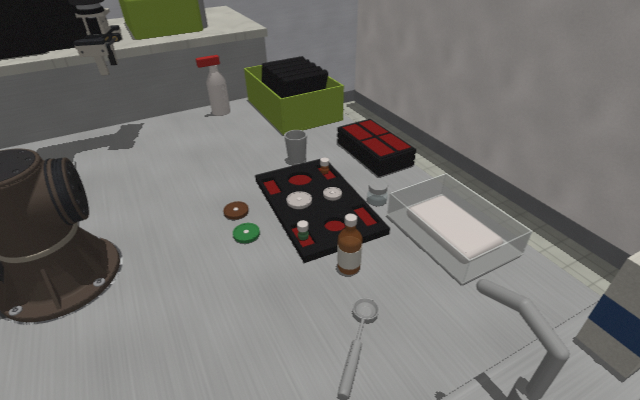

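```bash
cat > h.py <<'E'
import numpy as np, cv2
from station import *
def ray(n,uv,z,c=None):
    c=c or get_calibration(n); K,T=c["K"],c["pose"]
    d=np.array([(uv[0]-K[0,2])/K[0,0],-(uv[1]-K[1,2])/K[1,1],-1.0])
    d=T[:3,:3]@d; o=T[:3,3]
    return o+d*(z-o[2])/d[2]
def blobs(mask,amin=20):
    n,l,s,c=cv2.connectedComponentsWithStats(mask.astype(np.uint8))
    return [(tuple(np.round(c[i],2)),int(s[i,4]),tuple(int(v) for v in s[i,:4])) for i in range(1,n) if s[i,4]>=amin]
E
python3 - <<'E'
from h import *
f=cv2.imread("pics/top0.png"); 
cv2.imwrite("pics/topz.png",cv2.resize(f[120:280,200:440],None,fx=3.3,fy=3.3,interpolation=cv2.INTER_CUBIC))
b,g,r=[f[:,:,i].astype(int) for i in range(3)]
for nm,m,z in [("red",(r>100)&(g<70)&(b<80),.008),("white",(np.minimum(np.minimum(r,g),b)>130),.032)]:
    m=m.copy(); mm=np.zeros_like(m); mm[130:235,240:390]=m[130:235,240:390]
    for c,a,bb in blobs(mm):
        print(nm,c,a,bb,ray("top",c,z).round(4))
m=(f.max(2)<70); mm=np.zeros(m.shape,np.uint8); mm[132:232,240:390]=m[132:232,240:390]
cs,_=cv2.findContours(mm,cv2.RETR_EXTERNAL,cv2.CHAIN_APPROX_NONE); c=max(cs,key=cv2.contourArea)
r=cv2.minAreaRect(c); print(r); print(cv2.approxPolyDP(c,6,True).tolist())
for p in cv2.approxPolyDP(c,6,True)[:,0]: print(p,ray("top",p,.02).round(4))
E
```

```text
red (np.float64(264.38), np.float64(148.44)) 34 (262, 142, 7, 11) [0.6838 0.0902 0.008 ]
red (np.float64(283.5), np.float64(148.05)) 168 (276, 143, 16, 12) [0.6858 0.0393 0.008 ]
red (np.float64(358.44), np.float64(154.18)) 293 (344, 148, 30, 13) [ 0.6726 -0.1611  0.008 ]
red (np.float64(273.61), np.float64(178.19)) 468 (262, 167, 25, 24) [0.6031 0.0627 0.008 ]
red (np.float64(357.16), np.float64(184.64)) 274 (348, 176, 19, 18) [ 0.5895 -0.1576  0.008 ]
red (np.float64(270.64), np.float64(209.34)) 368 (256, 203, 30, 14) [0.5201 0.0675 0.008 ]
red (np.float64(354.53), np.float64(216.4)) 255 (340, 209, 31, 15) [ 0.5052 -0.1508  0.008 ]
white (np.float64(309.54), np.float64(184.32)) 3586 (240, 130, 150, 105) [ 0.5833 -0.0328  0.032 ]
white (np.float64(269.9), np.float64(143.1)) 71 (266, 139, 9, 9) [0.6915 0.073  0.032 ]
white (np.float64(319.26), np.float64(163.37)) 257 (311, 155, 18, 18) [ 0.6392 -0.0569  0.032 ]
white (np.float64(311.86), np.float64(196.73)) 480 (300, 185, 25, 25) [ 0.551  -0.0393  0.032 ]
white (np.float64(356.43), np.float64(213.65)) 84 (352, 209, 10, 10) [ 0.5093 -0.1534  0.032 ]
((315.1624755859375, 182.14694213867188), (138.35638427734375, 81.2777099609375), 4.653351306915283)
[[[252, 137]], [[244, 217]], [[380, 228]], [[384, 148]], [[367, 146]], [[378, 152]], [[370, 163]], [[344, 160]], [[342, 145]], [[275, 139]], [[291, 142]], [[291, 155]], [[266, 154]], [[266, 138]]]
[252 137] [0.7111 0.1225 0.02  ]
[244 217] [0.4975 0.1335 0.02  ]
[380 228] [ 0.4749 -0.2149  0.02  ]
[384 148] [ 0.6873 -0.2276  0.02  ]
[367 146] [ 0.692  -0.1826  0.02  ]
[378 152] [ 0.676  -0.2116  0.02  ]
[370 163] [ 0.6457 -0.1903  0.02  ]
[344 160] [ 0.6526 -0.1218  0.02  ]
[342 145] [ 0.6935 -0.1163  0.02  ]
[275 139] [0.7067 0.0615 0.02  ]
[291 142] [0.6992 0.0189 0.02  ]
[291 155] [0.6637 0.0179 0.02  ]
[266 154] [0.6652 0.0837 0.02  ]
[266 138] [0.709  0.0854 0.02  ]
```

View pics/topz.png

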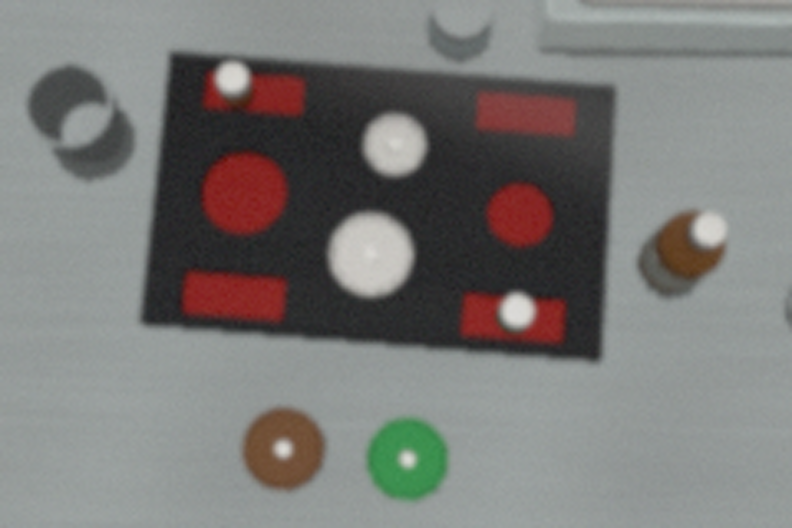

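```bash
cat >> h.py <<'E'
from scipy.spatial.transform import Rotation as Ro
def plan(x,y,z,yaw=None):
    s=get_state(); R=Ro.from_euler('xyz',s["ee_rot"]); d=R.inv().apply(np.array([x,y,z])-s["eef_pos"])
    T=Ro.from_euler('xyz',[np.pi,0,s["ee_rot"][2] if yaw is None else yaw])
    print("t",round(s["t"],2),"pos",s["eef_pos"].round(4),"rot",s["ee_rot"].round(4),"F",s["force"].round(2),"w",round(s["width"],4))
    print("slide",(d/.5).round(4).tolist(),"turn",((R.inv()*T).as_rotvec()/(2*np.pi)).round(4).tolist())
E
python3 -c "
from h import *
plan(.529,-.083,.20,-2.035)"
```

```text
t 0.1 pos [0.221  0.6373 0.2257] rot [ 3.1401e+00 -2.0000e-04 -3.3390e-01] F [0.05 0.39 0.31] w 0.0875
slide [1.054, 1.1591, 0.0533] turn [0.0002, -0.0002, 0.2707]
```

```bash
python3 -m crank '[{"slide":[0.526,0.579,0.027],"turn":[0,0,0.27],"fingers":-0.09},{"slide":[0.526,0.579,0.027],"turn":[0,0,0.27],"fingers":-0.09},{"slide":[0.526,0.579,0.027],"turn":[0,0,0.27],"fingers":-0.09},{"slide":[0.526,0.579,0.027],"turn":[0,0,0.27],"fingers":-0.09},{"slide":[0.526,0.579,0.027],"turn":[0,0,0.27],"fingers":-0.09}]'; python3 -c "
from h import *
plan(.529,-.083,.20,-2.035)"
```

```text
t: 0.52
eef_pos: [0.3032, 0.4441, 0.2189]
ee_rot: [3.141, -0.0, -0.965]
force: [1.5, 0.3, 0.4]
width: 0.0596
t 0.52 pos [0.3032 0.4441 0.2189] rot [ 3.141e+00 -4.000e-04 -9.645e-01] F [1.49 0.25 0.42] w 0.0596
slide [1.1237, 0.2295, 0.0383] turn [0.0001, -0.0001, 0.1704]
```

```bash
python3 -m crank '[{"slide":[0.98,0.2,0.034],"turn":[0,0,0.17],"fingers":-0.09},{"slide":[0.98,0.2,0.034],"turn":[0,0,0.17],"fingers":-0.09},{"slide":[0.98,0.2,0.034],"turn":[0,0,0.17],"fingers":-0.09},{"slide":[0.98,0.2,0.034],"turn":[0,0,0.17],"fingers":-0.09},{"slide":[0.98,0.2,0.034],"turn":[0,0,0.17],"fingers":-0.09}]'; python3 -c "
from h import *
plan(.529,-.083,.20,-2.035)"
```

```text
t: 0.93
eef_pos: [0.3861, 0.2533, 0.2123]
ee_rot: [-3.142, 0.0, -1.589]
force: [1.5, 1.2, 0.3]
width: 0.0402
t 0.93 pos [0.3861 0.2533 0.2123] rot [-3.1416e+00  2.0000e-04 -1.5894e+00] F [1.46 1.22 0.34] w 0.0402
slide [0.6671, -0.2982, 0.0244] turn [0.0, 0.0, 0.0709]
```

```bash
python3 -m crank '[{"slide":[0.65,-0.29,0.02],"turn":[0,0,0.07],"fingers":-0.09},{"slide":[0.65,-0.29,0.02],"turn":[0,0,0.07],"fingers":-0.09},{"slide":[0.65,-0.29,0.02],"turn":[0,0,0.07],"fingers":-0.09},{"slide":[0.65,-0.29,0.02],"turn":[0,0,0.07],"fingers":-0.09},{"slide":[0.65,-0.29,0.02],"turn":[0,0,0.07],"fingers":-0.09}]'; python3 -c "
from h import *
plan(.529,-.083,.20,-2.035)"
```

```text
t: 1.35
eef_pos: [0.4686, 0.0621, 0.2065]
ee_rot: [-3.142, 0.0, -2.028]
force: [0.7, 0.8, -0.0]
width: 0.04
t 1.35 pos [0.4686 0.0621 0.2065] rot [-3.1415e+00  5.0000e-04 -2.0278e+00] F [ 0.65  0.82 -0.02] w 0.04
slide [0.207, -0.2365, 0.013] turn [-0.0, 0.0001, 0.0011]
```

```bash
python3 -m crank '[{"slide":[0.195,-0.23,0.012],"turn":[0,0,0],"fingers":-0.09},{"slide":[0.195,-0.23,0.012],"turn":[0,0,0],"fingers":-0.09},{"slide":[0.195,-0.23,0.012],"turn":[0,0,0],"fingers":-0.09},{"slide":[0.195,-0.23,0.012],"turn":[0,0,0],"fingers":-0.09},{"slide":[0.195,-0.23,0.012],"turn":[0,0,0],"fingers":-0.09}]'; python3 - <<'E'
from h import *
plan(.529,-.083,.20,-2.035)
c=get_calibration("wrist"); f=grab_frame("wrist"); cv2.imwrite("pics/wrist1.png",f[:,:,::-1]); print(c)
E
```

```text
t: 1.77
eef_pos: [0.53, -0.0778, 0.1993]
ee_rot: [3.14, -0.002, -2.028]
force: [0.2, 0.2, 0.0]
width: 0.0401
t 1.77 pos [ 0.53   -0.0778  0.1993] rot [ 3.1404e+00 -1.6000e-03 -2.0275e+00] F [0.18 0.21 0.04] w 0.0401
slide [0.0103, -0.0027, -0.0013] turn [0.0002, -0.0003, 0.0012]
{'K': array([[282.49507687,   0.        , 318.58278177],
       [  0.        , 282.49507687, 199.6419196 ],
       [  0.        ,   0.        ,   1.        ]]), 'pose': array([[-0.89770695, -0.42196373, -0.12676291,  0.49558393],
       [ 0.44058871, -0.85846577, -0.2625226 , -0.14923459],
       [ 0.00195339, -0.29151867,  0.95656314,  0.35756324],
       [ 0.        ,  0.        ,  0.        ,  1.        ]])}
```

View pics/wrist1.png

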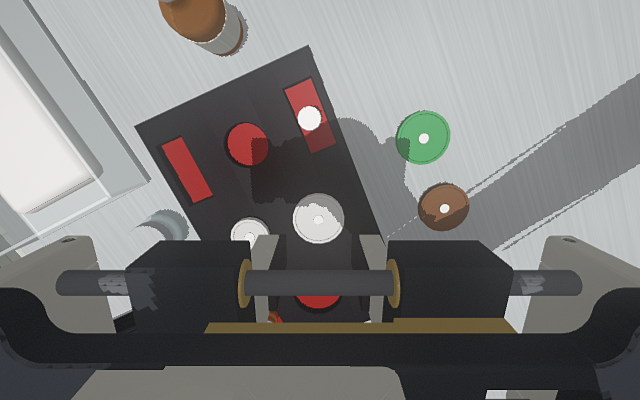

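```bash
python3 - <<'E'
from h import *
K=np.array([[282.49507687,0,318.58278177],[0,282.49507687,199.6419196],[0,0,1]])
T=np.array([[-0.89770695,-0.42196373,-0.12676291,0.49558393],[0.44058871,-0.85846577,-0.2625226,-0.14923459],[0.00195339,-0.29151867,0.95656314,0.35756324],[0,0,0,1]])
c=dict(K=K,pose=T)
f=cv2.imread("pics/wrist1.png")
# deck-plane rectified view: 0.5mm/px, x up, y left
def rect(z,name):
    S=1500.; 
    src=[];dst=[]
    for X,Y in [(.47,-.25),(.47,.05),(.7,-.25),(.7,.05)]:
        p=T[:3,:3].T@(np.array([X,Y,z])-T[:3,3]); u=K@np.array([p[0],-p[1],-p[2]]); src.append(u[:2]/u[2])
        dst.append([(.05-Y)*S,(.7-X)*S])
    H=cv2.getPerspectiveTransform(np.float32(src),np.float32(dst))
    w=cv2.warpPerspective(f,H,(450,345)); cv2.imwrite(name,cv2.resize(w,None,fx=1.7,fy=1.7)); return w
w=rect(.032,"pics/rect32.png"); rect(.02,"pics/rect20.png")
E
```

```text
(no output)
```

View pics/rect20.png

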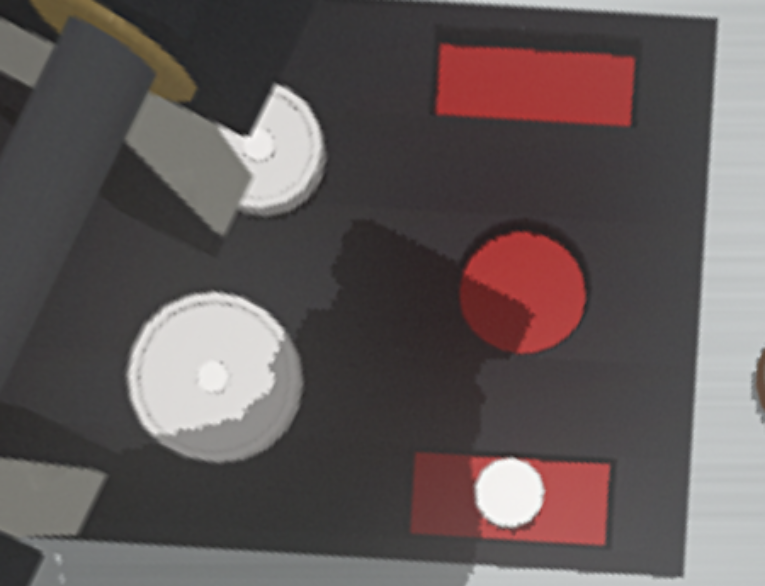

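View pics/rect32.png

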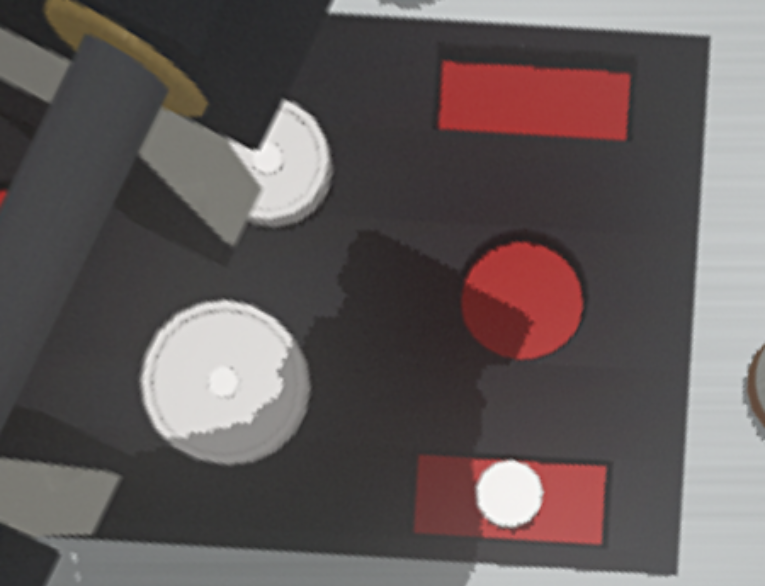

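```bash
python3 -m crank '[{"slide":[0.01,-0.003,0.15],"turn":[0,0,0.001],"fingers":-0.09},{"slide":[0.01,-0.003,0.3],"turn":[0,0,0.001],"fingers":-0.09},{"slide":[0.01,-0.003,0.3],"turn":[0,0,0.001],"fingers":-0.09},{"slide":[0.01,-0.003,0.3],"turn":[0,0,0.001],"fingers":-0.09},{"slide":[0.01,-0.003,0.3],"turn":[0,0,0.001],"fingers":-0.09}]'; python3 -c "
from h import *
plan(.528,-.083,.0250,-2.0344)"
```

```text
t: 2.23
eef_pos: [0.5239, -0.0789, 0.0453]
ee_rot: [3.133, -0.005, -2.03]
force: [0.3, -0.8, 0.2]
width: 0.0401
t 2.23 pos [ 0.5239 -0.0789  0.0453] rot [ 3.1334 -0.0051 -2.0304] F [ 0.35 -0.79  0.18] w 0.0401
slide [0.0035, -0.0114, 0.0406] turn [0.0013, -0.0008, 0.0006]
```

```bash
python3 -m crank '[{"slide":[0.0,0,0.03],"turn":[0,0,0],"fingers":-0.09},{"slide":[0.0,0,0.03],"turn":[0,0,0],"fingers":-0.09},{"slide":[0.0,0,0.03],"turn":[0,0,0],"fingers":-0.09}]'; python3 - <<'E'
from h import *
plan(.528,-.083,.0250,-2.0344)
f=grab_frame("side"); cv2.imwrite("pics/s2.png",cv2.resize(f[130:280,200:420,::-1],None,fx=3.5,fy=3.5))
plan(.528,-.083,.0250,-2.0344)
E
```

```text
t: 2.48
eef_pos: [0.5287, -0.0785, 0.0366]
ee_rot: [-3.141, 0.0, -2.029]
force: [1.0, -0.2, 1.0]
width: 0.0402
t 2.48 pos [ 0.5287 -0.0785  0.0366] rot [-3.1412  0.     -2.0289] F [ 0.96 -0.21  0.95] w 0.0402
slide [0.0088, -0.0027, 0.0232] turn [-0.0001, 0.0, 0.0009]
t 2.53 pos [ 0.5292 -0.0785  0.0371] rot [-3.1402e+00  8.0000e-04 -2.0290e+00] F [0.99 0.34 0.82] w 0.0396
slide [0.0091, -0.0018, 0.0241] turn [-0.0002, 0.0001, 0.0009]
```

View pics/s2.png

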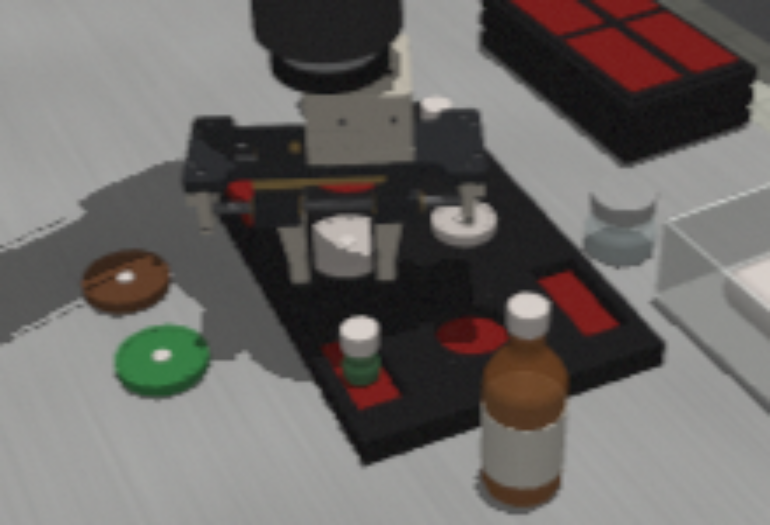

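```bash
python3 -m crank '[{"slide":[0.008,0,0.023],"turn":[0,0,0.0008],"fingers":-0.09},{"slide":[0.008,0,0.023],"turn":[0,0,0.0008],"fingers":-0.09},{"slide":[0.008,0,0.023],"turn":[0,0,0.0008],"fingers":-0.09}]'; python3 - <<'E'
from h import *
plan(.528,-.083,.0250,-2.0344)
c=get_calibration("wrist");f=grab_frame("wrist"); cv2.imwrite("pics/w2.png",f[:,:,::-1])
plan(.528,-.083,.0250,-2.0344)
E
```

```text
t: 2.78
eef_pos: [0.5269, -0.0825, 0.0251]
ee_rot: [-3.141, 0.001, -2.035]
force: [0.4, -0.2, -0.1]
width: 0.0398
t 2.78 pos [ 0.5269 -0.0825  0.0251] rot [-3.1408e+00  5.0000e-04 -2.0348e+00] F [ 0.45 -0.21 -0.14] w 0.0398
slide [-0.0001, -0.0024, 0.0002] turn [-0.0001, 0.0001, -0.0001]
t 2.83 pos [ 0.5272 -0.0825  0.0252] rot [-3.1404e+00  7.0000e-04 -2.0347e+00] F [1.05 0.21 0.61] w 0.0397
slide [0.0002, -0.0019, 0.0005] turn [-0.0002, 0.0001, -0.0]
```

View pics/w2.png

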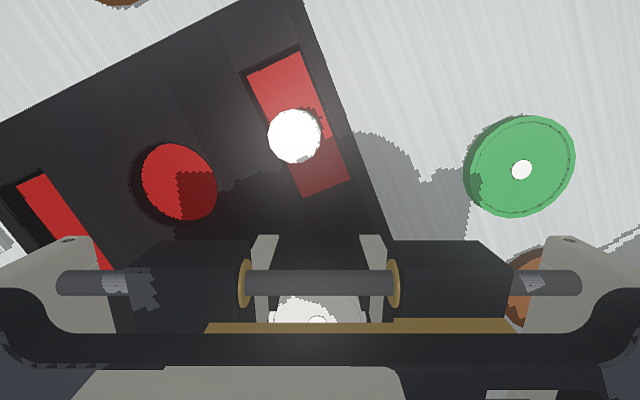

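```bash
python3 -m crank '[{"slide":[-0.02,-0.002,0],"turn":[0,0,0],"fingers":-0.09},{"slide":[-0.04,-0.002,0],"turn":[0,0,0],"fingers":-0.09},{"slide":[-0.06,-0.002,0],"turn":[0,0,0],"fingers":-0.09},{"slide":[-0.08,-0.002,0],"turn":[0,0,0],"fingers":-0.09},{"slide":[-0.1,-0.002,0],"turn":[0,0,0],"fingers":-0.09}]'; python3 -m crank '[{"slide":[-0.015,0,0],"turn":[0,0,0],"fingers":-0.09},{"slide":[-0.03,0,0],"turn":[0,0,0],"fingers":-0.09},{"slide":[-0.04,0,0],"turn":[0,0,0],"fingers":-0.09},{"slide":[-0.05,0,0],"turn":[0,0,0],"fingers":-0.09},{"slide":[-0.05,0,0],"turn":[0,0,0],"fingers":-0.09}]'; python3 - <<'E'
from h import *
u=np.array([.4477,.8942]); w=np.array([.6015,.0635])-.0345*u
plan(w[0],w[1],.025,-2.0344)
for n in ("side","top"):
    f=grab_frame(n); cv2.imwrite(f"pics/{n}3.png",cv2.resize(f[130:270,220:400,::-1],None,fx=4,fy=4,interpolation=cv2.INTER_CUBIC))
E
```

```text
t: 3.25
eef_pos: [0.5505, -0.0371, 0.0241]
ee_rot: [-3.141, 0.0, -2.034]
force: [-0.1, 0.4, 1.6]
width: 0.04
t: 3.67
eef_pos: [0.5616, -0.0153, 0.0239]
ee_rot: [-3.141, 0.0, -2.034]
force: [0.0, -0.1, -0.1]
width: 0.0399
t 3.67 pos [ 0.5616 -0.0153  0.0239] rot [-3.1414e+00  2.0000e-04 -2.0343e+00] F [ 0.03 -0.1  -0.05] w 0.0399
slide [-0.1076, -0.001, -0.0022] turn [-0.0, 0.0, 0.0]
```

View pics/side3.png

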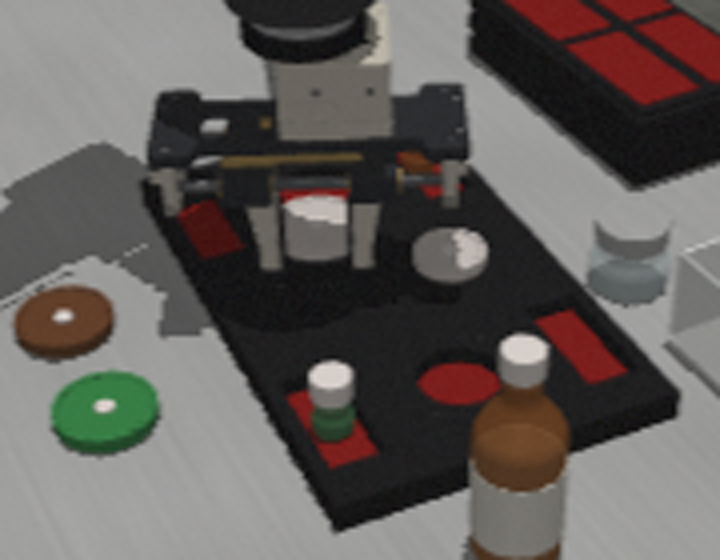

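View pics/top3.png

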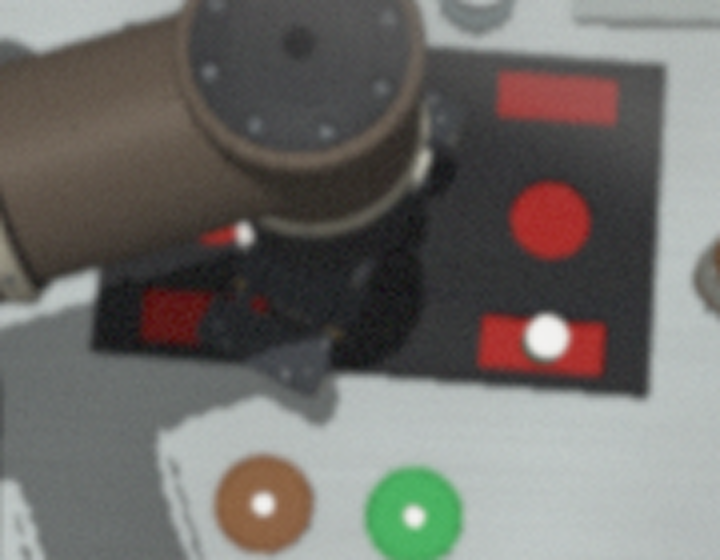

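```bash
python3 -m crank '[{"slide":[-0.012,-0.001,-0.002],"turn":[0,0,0],"fingers":-0.09},{"slide":[-0.024,-0.001,-0.002],"turn":[0,0,0],"fingers":-0.09},{"slide":[-0.036,-0.001,-0.002],"turn":[0,0,0],"fingers":-0.09},{"slide":[-0.048,-0.001,-0.002],"turn":[0,0,0],"fingers":-0.09},{"slide":[-0.056,-0.001,-0.002],"turn":[0,0,0],"fingers":-0.09}]';python3 -m crank '[{"slide":[-0.008,0,0],"turn":[0,0,0],"fingers":-0.09},{"slide":[-0.016,0,0],"turn":[0,0,0],"fingers":-0.09},{"slide":[-0.024,0,0],"turn":[0,0,0],"fingers":-0.09},{"slide":[-0.024,0,0],"turn":[0,0,0],"fingers":-0.09}]'; python3 - <<'E'
from h import *
u=np.array([.4477,.8942]); w=np.array([.6015,.0635])-.0345*u
plan(w[0],w[1],.025,-2.0344)
for n in ("side",):
    f=grab_frame(n); cv2.imwrite(f"pics/{n}4.png",cv2.resize(f[130:270,220:400,::-1],None,fx=4,fy=4,interpolation=cv2.INTER_CUBIC))
E
```

```text
t: 4.18
eef_pos: [0.5746, 0.0095, 0.025]
ee_rot: [-3.141, 0.0, -2.035]
force: [-0.2, -0.3, 0.3]
width: 0.0397
t: 4.52
eef_pos: [0.5799, 0.0202, 0.025]
ee_rot: [-3.141, 0.0, -2.034]
force: [-0.3, -0.3, 0.5]
width: 0.0401
t 4.52 pos [0.5799 0.0202 0.025 ] rot [-3.1413e+00  3.0000e-04 -2.0345e+00] F [-0.28 -0.26  0.53] w 0.0401
slide [-0.0278, 0.0001, -0.0001] turn [-0.0, 0.0, -0.0]
```

View pics/side4.png

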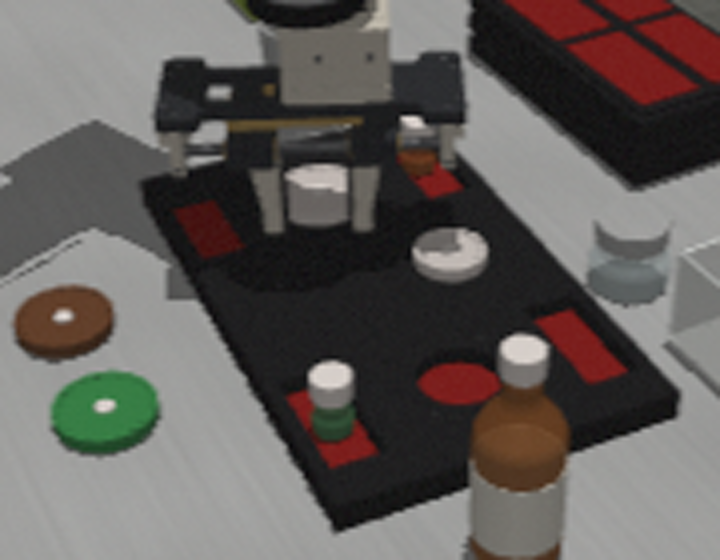

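```bash
python3 -m crank '[{"slide":[-0.006,0,0],"turn":[0,0,0],"fingers":-0.09},{"slide":[-0.012,0,0],"turn":[0,0,0],"fingers":-0.09},{"slide":[-0.016,0,0],"turn":[0,0,0],"fingers":-0.09},{"slide":[-0.016,0,0],"turn":[0,0,0],"fingers":-0.09}]'; python3 -m crank '[{"slide":[-0.004,0,0],"turn":[0,0,0],"fingers":-0.09},{"slide":[-0.008,0,0],"turn":[0,0,0],"fingers":-0.09},{"slide":[-0.008,0,0],"turn":[0,0,0],"fingers":-0.09}]'; python3 - <<'E'
from h import *
u=np.array([.4477,.8942]); w=np.array([.6015,.0635])-.0345*u
plan(w[0],w[1],.025,-2.0344)
for n in ("side",):
    f=grab_frame(n); cv2.imwrite(f"pics/{n}5.png",cv2.resize(f[150:210,260:350,::-1],None,fx=8,fy=8,interpolation=cv2.INTER_CUBIC))
E
```

```text
t: 4.9
eef_pos: [0.5833, 0.027, 0.025]
ee_rot: [-3.141, 0.0, -2.035]
force: [0.2, -0.4, 0.0]
width: 0.0397
t: 5.15
eef_pos: [0.585, 0.0305, 0.025]
ee_rot: [-3.141, 0.0, -2.035]
force: [0.9, 0.1, -0.6]
width: 0.0398
t 5.15 pos [0.585  0.0305 0.025 ] rot [-3.1414e+00  2.0000e-04 -2.0348e+00] F [ 0.9   0.14 -0.63] w 0.0398
slide [-0.0048, 0.0001, -0.0] turn [-0.0, 0.0, -0.0001]
```

View pics/side5.png

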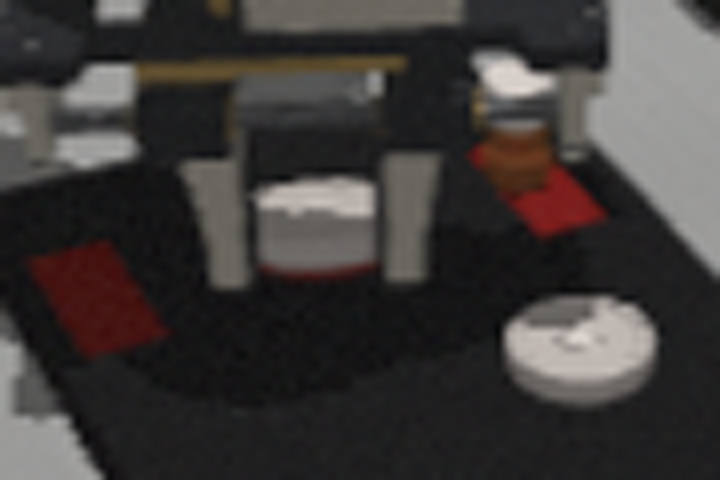

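```bash
python3 -m crank '[{"slide":[-0.003,0,0],"turn":[0,0,0],"fingers":-0.09},{"slide":[-0.006,0,0],"turn":[0,0,0],"fingers":-0.09},{"slide":[-0.006,0,0],"turn":[0,0,0],"fingers":-0.09}]'; python3 - <<'E'
from h import *
f=grab_frame("side"); cv2.imwrite(f"pics/s6.png",cv2.resize(f[150:210,260:350,::-1],None,fx=8,fy=8,interpolation=cv2.INTER_CUBIC))
f=grab_frame("wrist"); cv2.imwrite(f"pics/w6.png",f[:,:,::-1])
E
```

```text
t: 5.45
eef_pos: [0.5863, 0.0331, 0.025]
ee_rot: [-3.141, 0.0, -2.035]
force: [-0.0, -0.2, 0.4]
width: 0.0398
```

View pics/s6.png

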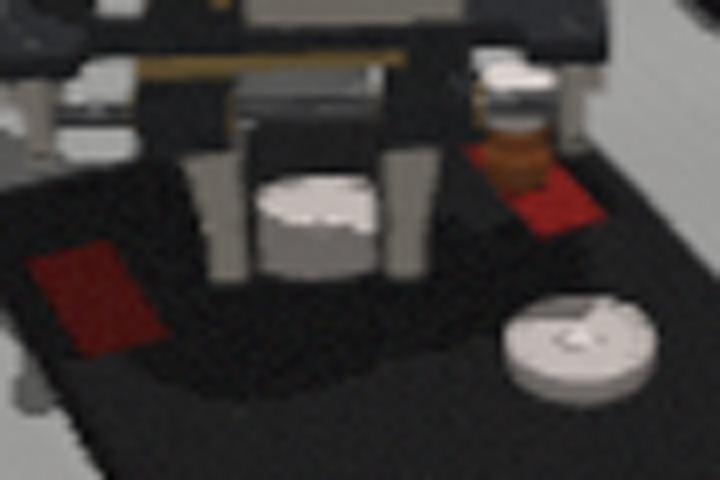

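View pics/w6.png

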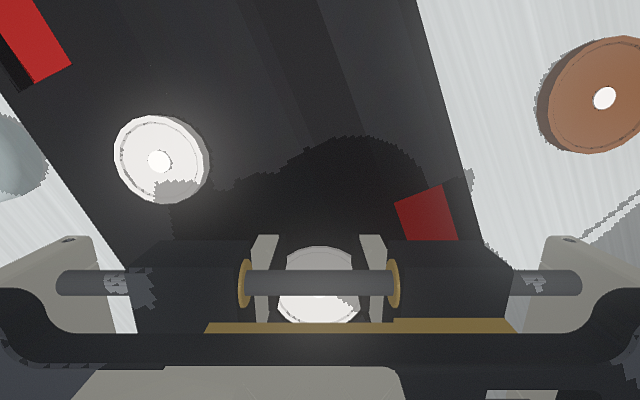

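```bash
python3 -m crank '[{"slide":[0.006,0,-0.07],"turn":[0,0,0],"fingers":-0.09},{"slide":[0.006,0,-0.15],"turn":[0,0,0],"fingers":-0.318},{"slide":[0.006,0,-0.2],"turn":[0,0,0],"fingers":-0.318},{"slide":[0.006,0,-0.2],"turn":[0,0,0],"fingers":-0.318},{"slide":[0.006,0,-0.2],"turn":[0,0,0],"fingers":-0.318}]'; python3 - <<'E'
from h import *
plan(.6575,-.0174,.12,-2.0386)
E
```

```text
t: 5.97
eef_pos: [0.5858, 0.0306, 0.127]
ee_rot: [-3.139, 0.003, -2.035]
force: [-0.6, -0.2, -0.6]
width: 0.0303
t 5.97 pos [0.5858 0.0306 0.127 ] rot [-3.1388e+00  3.1000e-03 -2.0350e+00] F [-0.6  -0.17 -0.6 ] w 0.0303
slide [0.0217, -0.1712, 0.0144] turn [-0.0004, 0.0005, 0.0006]
```

```bash
python3 -m crank '[{"slide":[0.02,-0.17,0],"turn":[0,0,0.0006],"fingers":-0.318},{"slide":[0.02,-0.17,0],"turn":[0,0,0.0006],"fingers":-0.318},{"slide":[0.02,-0.17,0],"turn":[0,0,0.0006],"fingers":-0.318},{"slide":[0.02,-0.17,0],"turn":[0,0,0.0006],"fingers":-0.318}]'; python3 - <<'E'
from h import *
plan(.6575,-.0174,.12,-2.0386)
f=grab_frame("side"); cv2.imwrite(f"pics/s7.png",cv2.resize(f[140:260,240:400,::-1],None,fx=5,fy=5,interpolation=cv2.INTER_CUBIC))
c=get_calibration("wrist"); f=grab_frame("wrist"); cv2.imwrite(f"pics/w7.png",f[:,:,::-1])
np.savez("w7.npz",K=c["K"],pose=c["pose"])
f=grab_frame("top"); cv2.imwrite(f"pics/t7.png",f[:,:,::-1])
E
```

```text
t: 6.3
eef_pos: [0.6566, -0.0183, 0.1224]
ee_rot: [3.139, -0.002, -2.041]
force: [-0.4, -0.2, 0.1]
width: 0.0302
t 6.3 pos [ 0.6566 -0.0183  0.1224] rot [ 3.1391e+00 -2.0000e-03 -2.0412e+00] F [-0.41 -0.16  0.12] w 0.0302
slide [-0.0023, -0.0008, 0.0048] turn [0.0004, -0.0003, -0.0004]
```

View pics/s7.png

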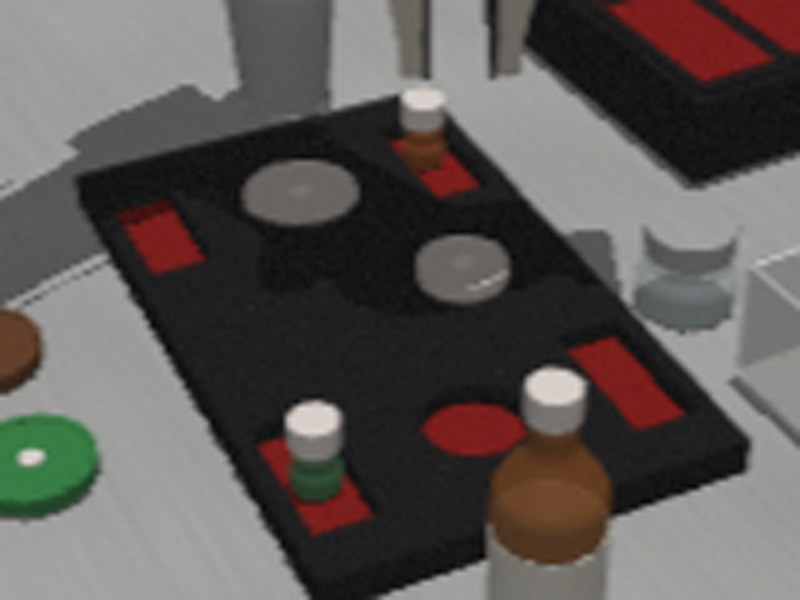

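View pics/w7.png

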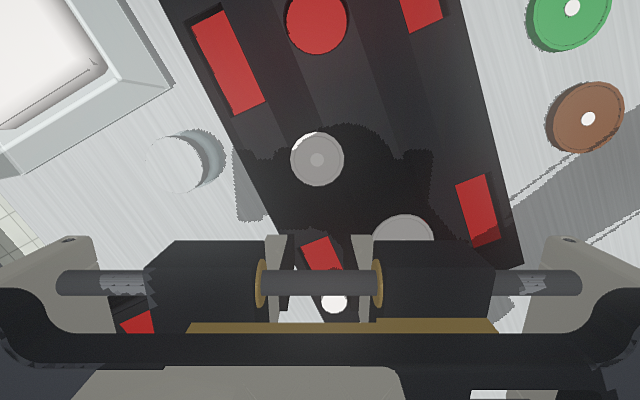

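View pics/t7.png

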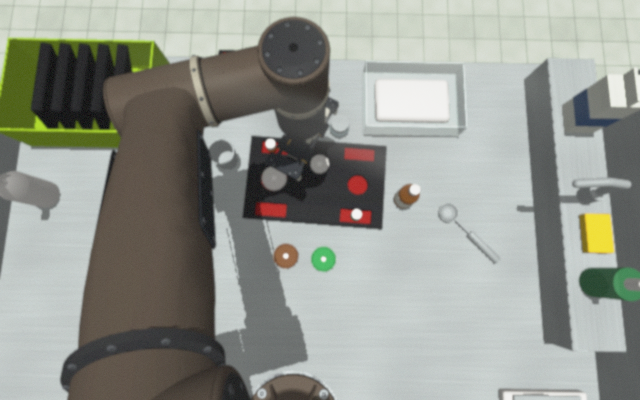

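```bash
python3 - <<'E'
from h import *
d=np.load("w7.npz"); c=dict(K=d["K"],pose=d["pose"])
print("dish",ray("",(317,159.5),.032,c),"well mouth~",ray("",(316.5,22.5),.02,c), "floor", ray("",(317,22),.008,c))
plan(.6575,-.0174,.055,-2.0386)
E
```

```text
dish [ 0.63836212 -0.05429848  0.032     ] well mouth~ [ 0.58909876 -0.15199269  0.02      ] floor [ 0.5871112  -0.15504762  0.008     ]
t 6.45 pos [ 0.6551 -0.0167  0.1238] rot [ 3.1397e+00 -1.2000e-03 -2.0389e+00] F [-0.08  0.29 -0.61] w 0.0299
slide [-0.0011, -0.0053, 0.1375] turn [0.0003, -0.0002, -0.0]
```

```bash
python3 -m crank '[{"slide":[-0.001,-0.005,0.08],"turn":[0,0,0],"fingers":-0.318},{"slide":[-0.001,-0.005,0.15],"turn":[0,0,0],"fingers":-0.318},{"slide":[-0.001,-0.005,0.17],"turn":[0,0,0],"fingers":-0.318},{"slide":[-0.001,-0.005,0.17],"turn":[0,0,0],"fingers":-0.318},{"slide":[-0.001,-0.005,0.17],"turn":[0,0,0],"fingers":-0.318}]'; python3 - <<'E'
from h import *
f=grab_frame("side"); cv2.imwrite(f"pics/s8.png",cv2.resize(f[140:260,240:400,::-1],None,fx=5,fy=5,interpolation=cv2.INTER_CUBIC))
plan(.6575,-.0174,.025,-2.0386)
E
```

```text
t: 6.87
eef_pos: [0.6587, -0.0171, 0.0407]
ee_rot: [3.142, -0.001, -2.037]
force: [0.1, -0.3, 0.3]
width: 0.0299
t 6.92 pos [ 0.6597 -0.017   0.0418] rot [-3.1398e+00  8.0000e-04 -2.0375e+00] F [0.62 0.71 1.65] w 0.0301
slide [0.0028, 0.0037, 0.0336] turn [-0.0003, 0.0001, 0.0002]
```

View pics/s8.png

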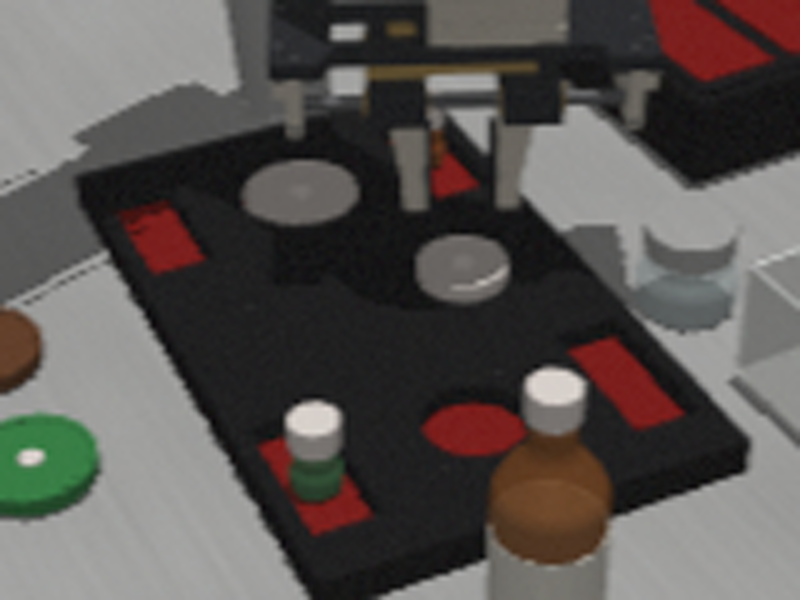

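```bash
python3 -m crank '[{"slide":[0.001,0.002,0.02],"turn":[0,0,0],"fingers":-0.318},{"slide":[0.001,0.002,0.033],"turn":[0,0,0],"fingers":-0.318},{"slide":[0.001,0.002,0.033],"turn":[0,0,0],"fingers":-0.318},{"slide":[0.001,0.002,0.033],"turn":[0,0,0],"fingers":-0.318}]'; python3 - <<'E'
from h import *
u=np.array([-.447,-.8945]); w=np.array([.588,-.1555])-.0282*u
plan(w[0],w[1],.025,-2.0344)
E
```

```text
t: 7.25
eef_pos: [0.6575, -0.0175, 0.0235]
ee_rot: [3.141, -0.0, -2.039]
force: [1.0, -0.2, -0.2]
width: 0.0297
t 7.25 pos [ 0.6575 -0.0175  0.0235] rot [ 3.1414e+00 -2.0000e-04 -2.0387e+00] F [ 0.99 -0.2  -0.15] w 0.0297
slide [0.2527, -0.0002, -0.0029] turn [0.0, -0.0, -0.0007]
```

```bash
python3 -m crank '[{"slide":[0.02,0,-0.002],"turn":[0,0,0],"fingers":-0.318},{"slide":[0.04,0,-0.002],"turn":[0,0,0],"fingers":-0.318},{"slide":[0.06,0,-0.002],"turn":[0,0,0],"fingers":-0.318},{"slide":[0.08,0,-0.002],"turn":[0,0,0],"fingers":-0.318},{"slide":[0.1,0,-0.002],"turn":[0,0,0],"fingers":-0.318}]'; python3 -m crank '[{"slide":[0.015,0,0],"turn":[0,0,0],"fingers":-0.318},{"slide":[0.03,0,0],"turn":[0,0,0],"fingers":-0.318},{"slide":[0.04,0,0],"turn":[0,0,0],"fingers":-0.318},{"slide":[0.05,0,0],"turn":[0,0,0],"fingers":-0.318},{"slide":[0.05,0,0],"turn":[0,0,0],"fingers":-0.318}]'; python3 - <<'E'
from h import *
u=np.array([-.447,-.8945]); w=np.array([.588,-.1555])-.0282*u
plan(w[0],w[1],.025,-2.0344)
f=grab_frame("side"); cv2.imwrite(f"pics/s9.png",cv2.resize(f[140:260,240:400,::-1],None,fx=5,fy=5,interpolation=cv2.INTER_CUBIC))
f=grab_frame("wrist"); cv2.imwrite(f"pics/w9.png",f[:,:,::-1])
E
```

```text
t: 7.67
eef_pos: [0.6346, -0.0633, 0.0247]
ee_rot: [-3.141, 0.0, -2.039]
force: [1.6, -0.3, -0.0]
width: 0.0298
t: 8.08
eef_pos: [0.6233, -0.0852, 0.0244]
ee_rot: [3.141, -0.0, -2.039]
force: [-0.5, 0.2, -0.3]
width: 0.03
t 8.08 pos [ 0.6233 -0.0852  0.0244] rot [ 3.1412e+00 -3.0000e-04 -2.0394e+00] F [-0.49  0.15 -0.31] w 0.03
slide [0.101, -0.0003, -0.0012] turn [0.0001, -0.0, -0.0008]
```

View pics/s9.png

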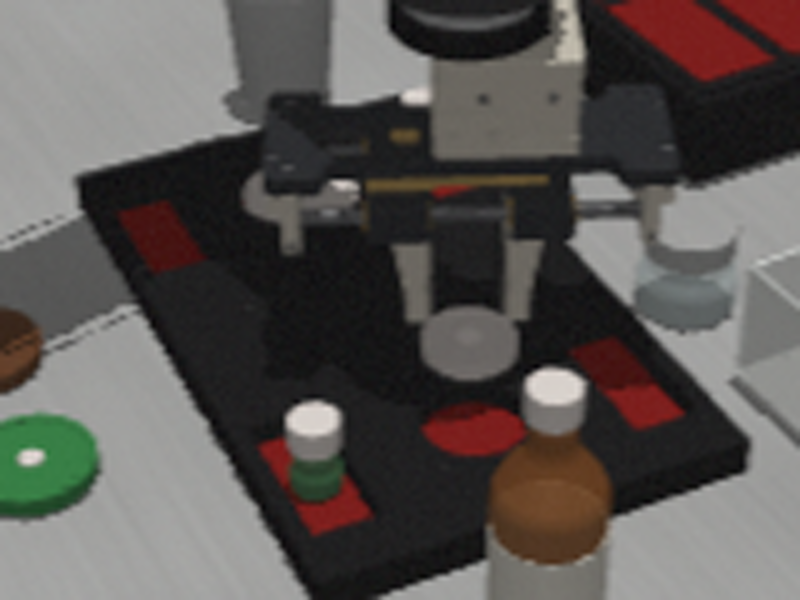

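View pics/w9.png

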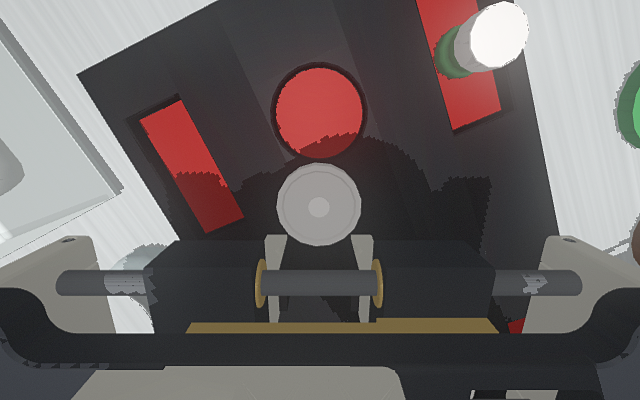

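```bash
python3 -m crank '[{"slide":[0.012,0,-0.001],"turn":[0,0,0],"fingers":-0.318},{"slide":[0.024,0,-0.001],"turn":[0,0,0],"fingers":-0.318},{"slide":[0.036,0,-0.001],"turn":[0,0,0],"fingers":-0.318},{"slide":[0.048,0,-0.001],"turn":[0,0,0],"fingers":-0.318},{"slide":[0.056,0,-0.001],"turn":[0,0,0],"fingers":-0.318}]';python3 -m crank '[{"slide":[0.008,0,0],"turn":[0,0,0],"fingers":-0.318},{"slide":[0.016,0,0],"turn":[0,0,0],"fingers":-0.318},{"slide":[0.024,0,0],"turn":[0,0,0],"fingers":-0.318},{"slide":[0.028,0,0],"turn":[0,0,0],"fingers":-0.318},{"slide":[0.028,0,0],"turn":[0,0,0],"fingers":-0.318}]'; python3 - <<'E'
from h import *
u=np.array([-.447,-.8945]); w=np.array([.588,-.1555])-.0282*u
plan(w[0],w[1],.025,-2.0344)
f=grab_frame("wrist"); cv2.imwrite(f"pics/w10.png",f[:,:,::-1])
E
```

```text
t: 8.6
eef_pos: [0.6107, -0.1101, 0.0249]
ee_rot: [3.141, -0.0, -2.039]
force: [0.4, -0.3, 0.1]
width: 0.0297
t: 9.02
eef_pos: [0.6046, -0.1223, 0.025]
ee_rot: [3.141, -0.0, -2.039]
force: [-0.4, -0.9, -0.2]
width: 0.0297
t 9.02 pos [ 0.6046 -0.1223  0.025 ] rot [ 3.1415e+00 -1.0000e-04 -2.0390e+00] F [-0.42 -0.87 -0.21] w 0.0297
slide [0.0179, -0.0001, -0.0001] turn [0.0, -0.0, -0.0007]
```

View pics/w10.png

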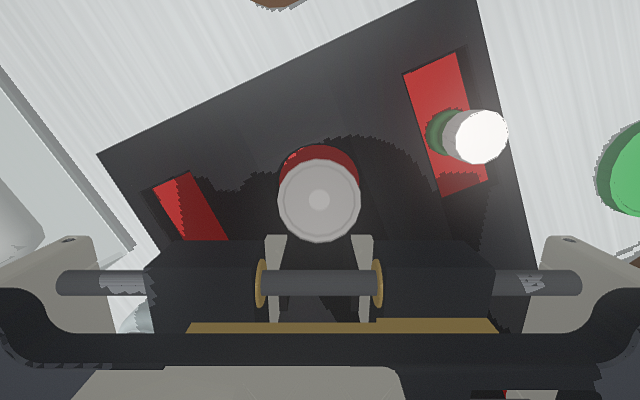

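Partly over the well, aligned. Continue in small steps.

```bash
python3 -m crank '[{"slide":[0.005,0,0],"turn":[0,0,0],"fingers":-0.318},{"slide":[0.01,0,0],"turn":[0,0,0],"fingers":-0.318},{"slide":[0.013,0,0],"turn":[0,0,0],"fingers":-0.318},{"slide":[0.013,0,0],"turn":[0,0,0],"fingers":-0.318}]'; python3 -m crank '[{"slide":[0.003,0,0],"turn":[0,0,0],"fingers":-0.318},{"slide":[0.006,0,0],"turn":[0,0,0],"fingers":-0.318},{"slide":[0.006,0,0],"turn":[0,0,0],"fingers":-0.318}]'; python3 - <<'E'
from h import *
u=np.array([-.447,-.8945]); w=np.array([.588,-.1555])-.0282*u
plan(w[0],w[1],.025,-2.0344)
f=grab_frame("wrist"); cv2.imwrite(f"pics/w11.png",f[:,:,::-1])
f=grab_frame("side"); cv2.imwrite(f"pics/s11.png",cv2.resize(f[180:240,290:380,::-1],None,fx=8,fy=8,interpolation=cv2.INTER_CUBIC))
E
```

```text
t: 9.4
eef_pos: [0.6017, -0.1279, 0.0249]
ee_rot: [3.141, -0.0, -2.039]
force: [0.6, -0.3, 0.6]
width: 0.03
t: 9.65
eef_pos: [0.6004, -0.1305, 0.0249]
ee_rot: [3.141, -0.0, -2.039]
force: [-0.9, 0.2, -0.4]
width: 0.03
t 9.65 pos [ 0.6004 -0.1305  0.0249] rot [ 3.1415e+00 -1.0000e-04 -2.0388e+00] F [-0.85  0.24 -0.39] w 0.03
slide [-0.0006, -0.0001, -0.0001] turn [0.0, -0.0, -0.0007]
```

View pics/w11.png

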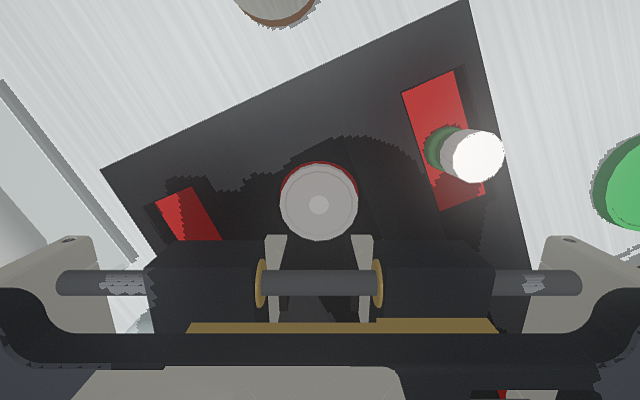

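View pics/s11.png

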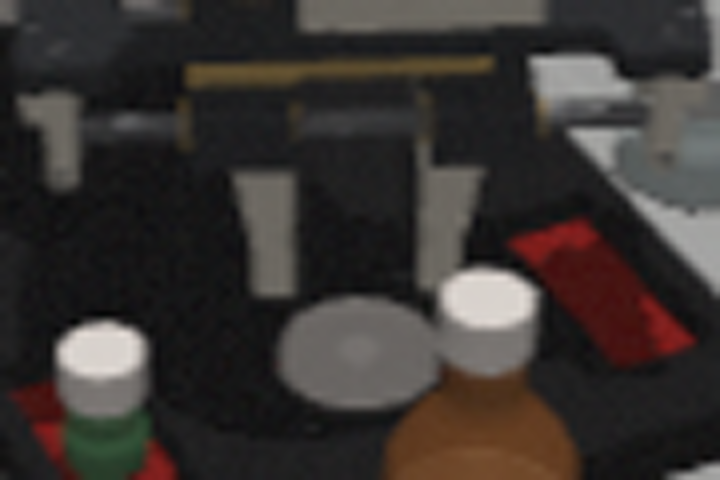

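```bash
python3 -m crank '[{"slide":[0.003,0,0],"turn":[0,0,0],"fingers":-0.318},{"slide":[0.006,0,0],"turn":[0,0,0],"fingers":-0.318},{"slide":[0.006,0,0],"turn":[0,0,0],"fingers":-0.318}]'; python3 -m crank '[{"slide":[-0.01,0,-0.06],"turn":[0,0,0],"fingers":-0.318},{"slide":[-0.01,0,-0.14],"turn":[0,0,0],"fingers":-0.318},{"slide":[-0.01,0,-0.22],"turn":[0,0,0],"fingers":-0.318},{"slide":[-0.01,0,-0.3],"turn":[0,0,0],"fingers":-0.318},{"slide":[-0.01,0,-0.3],"turn":[0,0,0],"fingers":-0.318}]'; python3 - <<'E'
from h import *
f=grab_frame("wrist"); cv2.imwrite(f"pics/w12.png",f[:,:,::-1])
f=grab_frame("side"); cv2.imwrite(f"pics/s12.png",cv2.resize(f[140:260,240:400,::-1],None,fx=5,fy=5,interpolation=cv2.INTER_CUBIC))
plan(.45,.05,.25,-2.04)
E
```

```text
t: 10.0
eef_pos: [0.5991, -0.1332, 0.0249]
ee_rot: [3.142, -0.0, -2.039]
force: [-0.3, 0.1, -0.2]
width: 0.0301
t: 10.42
eef_pos: [0.6059, -0.1292, 0.1843]
ee_rot: [-3.129, 0.005, -2.037]
force: [2.0, -0.2, 1.0]
width: 0.0299
t 10.52 pos [ 0.6026 -0.1284  0.1775] rot [-3.1375e+00  2.6000e-03 -2.0387e+00] F [-0.48 -0.2  -1.65] w 0.03
slide [-0.1812, 0.4328, -0.1462] turn [-0.0006, 0.0004, 0.0002]
```

View pics/w12.png

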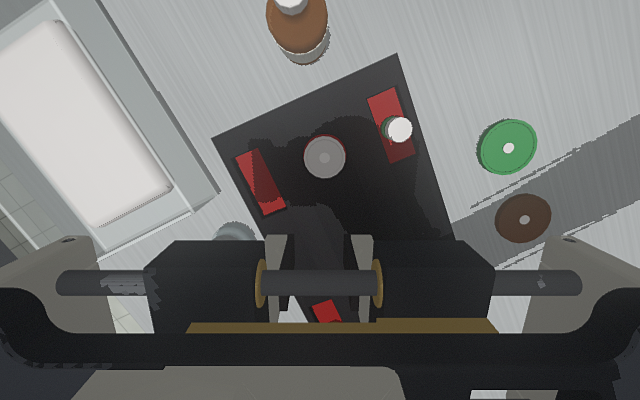

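View pics/s12.png

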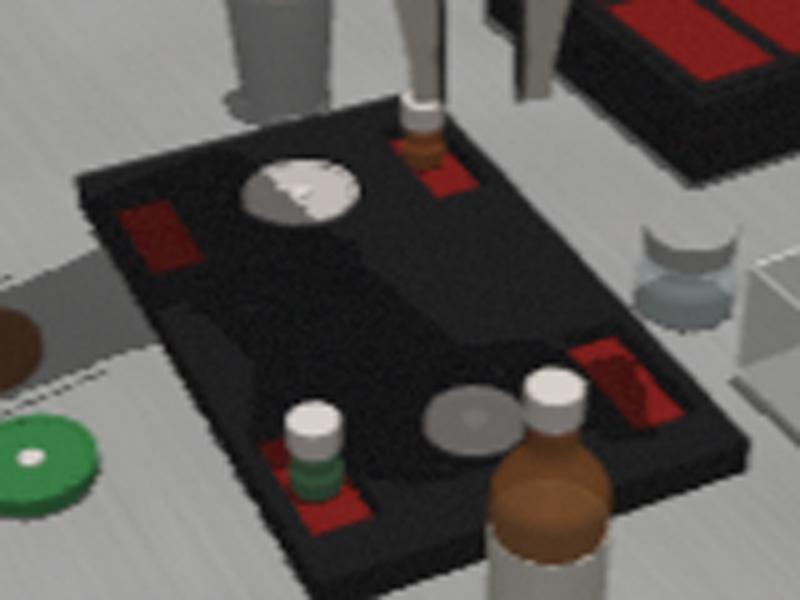

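```bash
python3 - <<'E'
import cv2
f=cv2.imread("pics/w12.png"); cv2.imwrite("pics/w12z.png",cv2.resize(f[120:195,280:370],None,fx=8,fy=8,interpolation=cv2.INTER_CUBIC))
E
python3 -m crank '[{"slide":[-0.18,0.43,-0.1],"turn":[0,0,0],"fingers":-0.318},{"slide":[-0.18,0.43,-0.1],"turn":[0,0,0],"fingers":-0.318},{"slide":[-0.18,0.43,-0.1],"turn":[0,0,0],"fingers":-0.318},{"slide":[-0.18,0.43,-0.1],"turn":[0,0,0],"fingers":-0.318},{"slide":[-0.18,0.43,-0.1],"turn":[0,0,0],"fingers":-0.318}]'
python3 - <<'E'
from h import *
plan(.25,.40,.28,-1.3)
f=grab_frame("wrist"); cv2.imwrite(f"pics/w13.png",f[:,:,::-1])
E
```

```text
t: 10.93
eef_pos: [0.4672, 0.027, 0.2176]
ee_rot: [3.14, -0.002, -2.04]
force: [-0.2, 1.6, -0.0]
width: 0.0302
t 10.93 pos [0.4672 0.027  0.2176] rot [ 3.1399e+00 -1.8000e-03 -2.0396e+00] F [-0.19  1.56 -0.  ] w 0.0302
slide [-0.4691, 0.7248, -0.1245] turn [0.0004, -0.0002, -0.1177]
```

View pics/w12z.png

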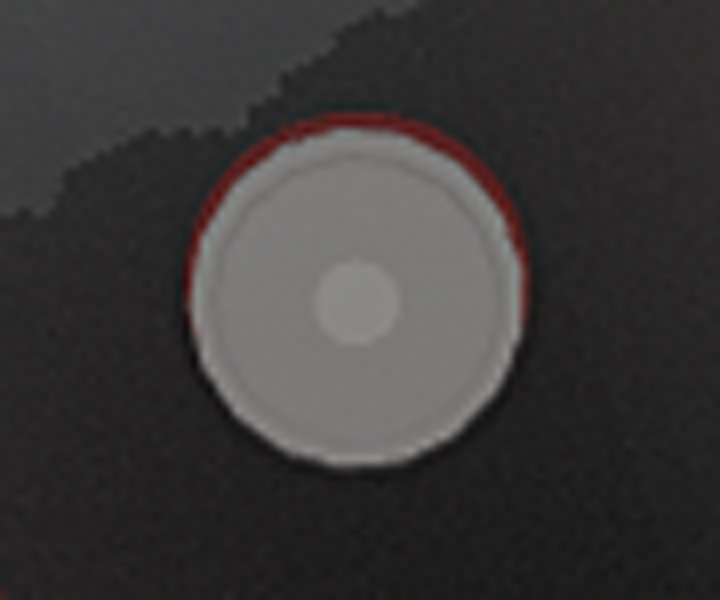

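View pics/w13.png

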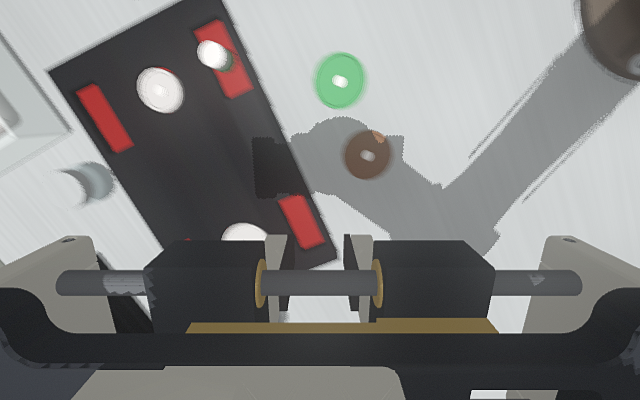

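```bash
python3 -m crank '[{"slide":[-0.46,0.72,-0.1],"turn":[0,0,-0.11],"fingers":-0.318},{"slide":[-0.46,0.72,-0.1],"turn":[0,0,-0.11],"fingers":-0.318},{"slide":[-0.46,0.72,-0.1],"turn":[0,0,-0.11],"fingers":-0.318},{"slide":[-0.46,0.72,-0.1],"turn":[0,0,-0.11],"fingers":-0.318},{"slide":[-0.46,0.72,-0.1],"turn":[0,0,-0.11],"fingers":-0.318}]'
python3 -m crank '[{"slide":[-0.2,0.4,0],"turn":[0,0,-0.05],"fingers":-0.318},{"slide":[-0.2,0.4,0],"turn":[0,0,-0.05],"fingers":-0.318},{"slide":[-0.2,0.4,0],"turn":[0,0,-0.05],"fingers":-0.318},{"slide":[-0.2,0.4,0],"turn":[0,0,-0.05],"fingers":-0.318},{"slide":[-0.2,0.4,0],"turn":[0,0,-0.05],"fingers":-0.318}]'
python3 - <<'E'
from h import *
f=grab_frame("top")[:,:,::-1].copy(); g=grab_frame("side")[:,:,::-1].copy()
cv2.imwrite("pics/t14f.png",f)
cv2.imwrite("pics/t14.png",cv2.resize(f[120:280,200:440],None,fx=3.3,fy=3.3,interpolation=cv2.INTER_CUBIC))
cv2.imwrite("pics/s14.png",cv2.resize(g[140:260,240:400],None,fx=5,fy=5,interpolation=cv2.INTER_CUBIC))
for nm,im,roi in (("top",f,(132,232,245,387)),("side",g,(140,260,240,400))):
    m=np.zeros(im.shape[:2],bool); a,b,c,d=roi; m[a:b,c:d]=im.min(2)[a:b,c:d]>110
    for c,A,bb in blobs(m,60):
        if A<2500: print(nm,c,A,bb,ray(nm,c,.02).round(4))
E
```

```text
t: 11.4
eef_pos: [0.3621, 0.2052, 0.2423]
ee_rot: [3.141, -0.001, -1.408]
force: [1.9, 1.3, -1.1]
width: 0.0298
t: 11.82
eef_pos: [0.1697, 0.265, 0.2421]
ee_rot: [3.141, -0.0, -1.1]
force: [0.6, 1.8, 0.1]
width: 0.0299
top (np.float64(318.19), np.float64(139.08)) 1305 (245, 132, 142, 57) [ 0.7086 -0.053   0.02  ]
top (np.float64(270.0), np.float64(143.11)) 91 (265, 138, 11, 11) [0.6952 0.0743 0.02  ]
top (np.float64(310.77), np.float64(223.02)) 1259 (245, 152, 142, 80) [ 0.4848 -0.0377  0.02  ]
top (np.float64(273.74), np.float64(177.59)) 490 (261, 166, 26, 25) [0.602  0.0611 0.02  ]
top (np.float64(357.06), np.float64(183.94)) 281 (348, 175, 19, 19) [ 0.5889 -0.1562  0.02  ]
top (np.float64(356.25), np.float64(213.82)) 97 (351, 209, 11, 11) [ 0.5105 -0.1541  0.02  ]
side (np.float64(299.66), np.float64(177.88)) 226 (289, 172, 23, 13) [0.601  0.0621 0.02  ]
side (np.float64(350.56), np.float64(217.33)) 81 (345, 214, 12, 8) [ 0.6331 -0.1552  0.02  ]
side (np.float64(334.66), np.float64(223.22)) 212 (325, 217, 21, 13) [ 0.5884 -0.1555  0.02  ]
side (np.float64(302.17), np.float64(223.82)) 71 (297, 220, 11, 9) [ 0.5197 -0.1196  0.02  ]
side (np.float64(329.51), np.float64(256.74)) 99 (316, 252, 22, 8) [ 0.5228 -0.247   0.02  ]
```

View pics/t14.png

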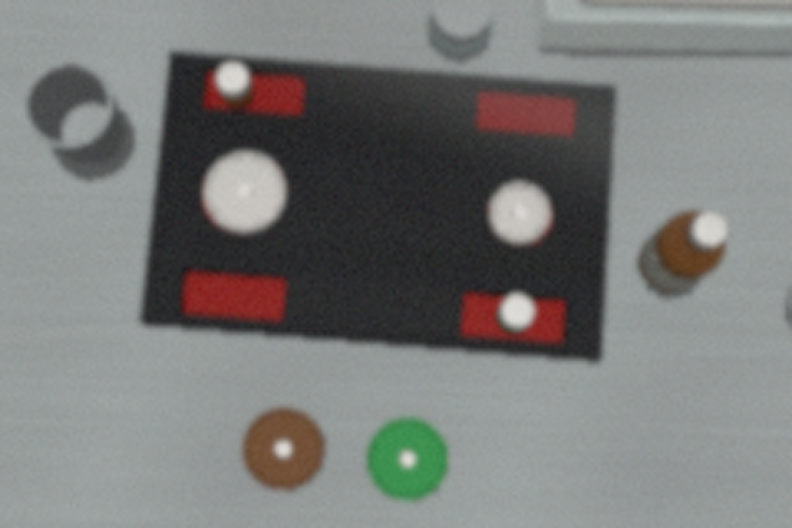

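View pics/s14.png

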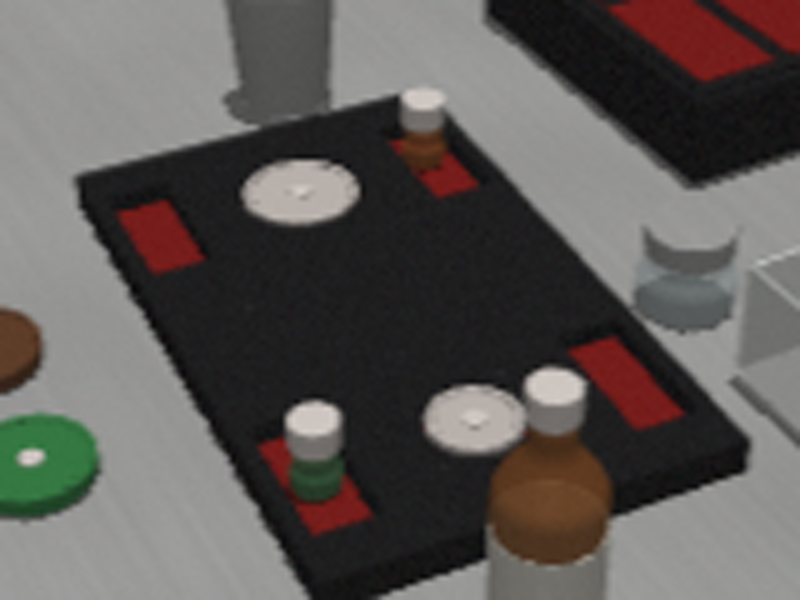

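```bash
python3 -m crank '[{"slide":[0,0,0],"turn":[0,0,0],"fingers":-0.318},{"slide":[0,0,0],"turn":[0,0,0],"fingers":-0.318},{"slide":[0,0,0],"turn":[0,0,0],"fingers":-0.318},{"slide":[0,0,0],"turn":[0,0,0],"fingers":-0.318}]'; python3 -c "
from station import *
print(get_state()['qd'].round(3)); print(job_done())"
```

```text
t: 12.25
eef_pos: [0.1726, 0.2649, 0.2425]
ee_rot: [3.141, -0.001, -1.104]
force: [0.3, -0.0, 0.5]
width: 0.0297
[-0.005  0.001  0.004  0.002 -0.001 -0.003]
the job is handed in; nothing more can be done
None
```

Both dishes are in their own wells, and I handed the job in at 12.3 s of the 51 s allowed. I pushed each dish across the deck with the fingers part-open and straddling it (40 mm gap for the wide dish, 30 mm for the small one). I then lifted clear, drew the arm back and let it come to rest.

The last top and side pictures show both dishes level and flush, with no side wall showing:

| Dish | Top camera, x, y (m) | Side camera, x, y (m) | Estimated well centre, x, y (m) |
|---|---|---|---|
| Wide | 0.602, 0.061 | 0.601, 0.062 | 0.6015, 0.0635 |
| Small | 0.589, 0.156 right of centre (y negative) | 0.588, 0.156 right of centre (y negative) | 0.588, 0.1555 right of centre (y negative) |

- **Pushing force:** readings stayed at 2 N or less throughout.
- **Other objects:** the pots, tumbler, bottle, jar and look-alikes appear unmoved in the pictures. The spoon was not in the last cropped pictures, but the arm never went near it.
- **Disagreements:** none of the final checks failed. The camera positions agree to about 1 mm, within the 2 mm calibration. The small gap beside each dish is the normal well clearance.

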